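Return two gauges to their nests and set the tally selector

ROBOT

A 7-joint arm with a two-finger parallel gripper is mounted at the origin on a cart in front of the work surface, level with it; the furniture and walls round the work are solid. World frame = base frame: x ahead of the robot, y to its left, z up, the work surface at z = 0. Lengths are in m, angles in rad, forces in N, time in s.
With the tool pointing down it reaches from about 0.425 to 0.925 m from the base axis. Payload 6.8 kg.
Tool frame: the origin (TCP) lies on the centre line of the jaws, within the pads' length; the fingertips stand 14 mm ahead of it and the grasp point (between the pads) lies 5 mm behind it; z points along the fingers, y is the line along which they close (so a half turn about z gives the same grasp; the last joint's range is limited). The gripper opens to 85 mm and grips with 20 to 120 N. Pads are 22 mm wide; open, the fingers measure 114 mm over their backs; the gripper's body (76 mm by 85 mm) begins 54 mm behind the grasp point. The pads swing forward as they close: fully open they stand 13 mm farther back than shut.
Start: joints at [1.037, 0.477, 0.022, 1.555, -0.011, 1.109, -0.083], TCP at [0.279, -0.615, 0.245] pointing down, gripper open.
Joint ranges: [-2.96, 2.96], [-0.34, 2.1], [-1.41, 1.46], [0.24, 2.44], [-1.37, 4.51], [0.17, 1.92], [-2.96, 2.96]. Speed limits (rad/s): [2.39, 2.39, 3.14, 3.14, 3.14, 3.14, 3.14].

INTERFACE

Orientations are given as a unit quaternion [w, x, y, z].
In Python, from station import bot gives the robot as it stands. The module is installed in compiled form; this text tells all that it offers.
- The arm moves only by the tool drive_tool, never from a script. Its argument "commands" is a list of rows, each an object with "hand": the opening, from 0 (shut) to 1 (fully open); "translation": the shift along the world's x, y, z in mm, a list of three; "angular": the turn, a rotation vector about the world's x, y, z in rad, a list of three. In form: [{"hand": hand, "translation": [tx, ty, tz], "angular": [ax, ay, az]}, ...]. A call has 1 to 12 rows; each row is the pose to reach, as a shift and turn from the pose commanded when the call began; what a row does not reach only later rows make up. A row lasts 1/8 s, in which the tool goes at most 62.5 mm and 10.7 degrees, less where a joint would pass 70% of its speed; a pose out of reach is approached as far as the arm can. A call with a gripper value outside its range is refused whole. The fingers move at their own pace and stop on an object; "force" is the grip in N (left out, the last holds). Time passes only in rows, so rows that repeat a pose let the fingers close. It gives the time, the measured TCP pose, the force, the opening and the grip force at its end, in the units of the state.
- bot.get_obs(): the state, without advancing time (a new reading comes with each control period).
- bot.read_camera(name): name is "scene" or "top" or "wrist"; returns the picture (400x640x3 uint8, red, green, blue); there is no depth.
- bot.camera_model(name): a dict with "fx", "fy", "cx", "cy" (pixels), "k1" (the pictures are not rectified: a ray, as slopes to the right and down, at radius r is drawn at 1 + k1 r^2 times it, then the intrinsics apply), "view" (4x4, takes a point from world to camera coordinates). Camera axes: x right, y up, looking along -z (the intrinsics and any distortion apply to the point x, -y, -z); pixel columns grow to the right and rows downward; lengths in m; the calibration is good to about 2 mm. A picture is of the moment at which its call begins: read the wrist's pose just before it. camera_model takes no time and is no camera call; for the wrist camera it gives the pose at the moment of the call.
- bot.hand_in(): hands the job in; it is judged then, once.
Trained networks look in the newest picture that a camera, given by its name, has taken for a name from the list of things; names that differ only in an ending like _2 or _b are one class to them, and where a whole thing is asked for, a point or a joint stands for the part that bears it (a point fixed in the world has none). Each returns a list of dicts, best first, with "score" (0 to 1); they miss things now and then, are a little off and sometimes report something else, mostly with a low value. They report only what shows in the picture. A call takes as long as a camera call. They do not tell look-alikes from the thing itself.
- bot.find_in(camera, query): "position" ([column, row] in pixels, amid what is visible of it).
- bot.outline_of(camera, query): "pixels" (400x640 bool, what is visible of it) and "position" ([column, row] in pixels, amid what is visible of it).
The state is a dict: "t": time; "q": joint angles; "joint_vel": joint speeds; "joint_torque": joint torques, N m; "eef_pos": TCP position; "tool_rot": TCP orientation; "contact_force": force on the tool from outside, world axes, zero at the start; "torque": the same for the moment, N m; "gripper_width": opening from 0.0 (shut) to 1.0 (fully open); "grasp_force": force on a finger pad.
Only numpy, scipy, OpenCV 4.12 (cv2) and the standard library are available. Lean on these libraries where they do the work, as an engineer would, in place of code of your own. Each camera call takes 0.05 s, during which the arm holds its last target. There are 200 camera calls.

TASK

Put the dial gauge and the V-block back into their matching nests in the gauge carrier, setting each down rather than dropping it, so that both lie flat on the pocket floors and the dial gauge's stem rests between the two black cheeks. Then turn the carrier's tally selector so that its index line points at the middle of the three-dot mark, since all three gauges are now in. Leave the ring gauge in its nest, and do not knock over or push away the other things.

Things in the scene. Friction and masses are not known exactly. Their poses are not given: they have to be found in the camera images.
- carrier: flat grey tray, 238 (x) by 198 mm (y), fixed, 13 mm rim. On its 6 mm floor stand four metal modules (112 x 92 x 12 mm, same yaw as the tray) in a 2 x 2 grid, their centres 57 mm in x and 47 mm in y from its middle; which module is where varies. Origin: centre of the underside, on the worktop.
- dial_nest: aluminium module for the dial gauge: round recess with a black floor, diameter 62 mm, centred at x = +14, y = 0; two black cheeks at x = -39 to -23 mm stand 12 mm above the plate, 16 mm apart, each 10 mm wide. Origin: centre of the underside; recess floor at z = 6, plate top at 12 mm; x along the 112 mm. Seated dial gauge: origin at (0, 0, 6 mm), axes parallel, stem to -x.
- vblock_nest: aluminium module for the V-block: rectangular recess with a black floor, 65 mm (x) by 55 mm (y), in the middle, 1.5 mm chamfer. Origin: centre of the underside; recess floor at z = 6, plate top at 12 mm; x along the module's 112 mm. Seated V-block: origin at (0, 0, 6 mm), its own y (62 mm side) along the nest's x, either way round.
- ring_nest: aluminium module with a round recess, diameter 73 mm, 6 mm deep, in the middle; the ring gauge already lies in it. Origin: centre of the underside.
- dial_gauge: dial gauge on its back, face up, 96 x 58 x 24 mm, about 0.14 kg. Round body, diameter 58 mm, upright sides 22 mm high, centred at x = +14, y = 0: grip it there across y. Stem (8 mm thick) to -x, tip at x = -48 mm; short crown to +x, ending at 48 mm; both axes 11 mm above the underside. Origin: middle of the whole outline, on the underside.
- v_block: steel V-block, 52 mm (x) by 62 mm (y), 36 mm high, about 0.42 kg; the V groove, open to the top, runs along x. Origin: centre of the underside. Grip it across the upright sides along y (60 mm apart).
- ring_gauge: setting ring gauge, diameter 69 mm, 20 mm high, lying in its nest. Origin: centre of the underside.
- selector_knob (a joint): angle of the tally selector, rad, growing clockwise seen from above. The marks: one dot at -0.6, two dots at 0, three dots (their middle one) at +0.6; end stops at +-0.9. It turns stiffly (friction 0.05 N m) and stays where it is left. At 0 the index line points along the carrier's +x. It starts anywhere from the one-dot to the two-dot mark.
- selector_grip (a point): point on the selector's vertical axis where to grip its grey bar knob: 52 mm long, 14 mm wide, from 14 mm below (top of a round skirt, 56 mm wide) to 11 mm above this point. The frame turns with the knob: x along the bar to its index end (white line), z up. White dots mark the positions on the black disc round it, 35 mm from the axis.
- tip_box: small box, orange base and pale lid, 41 x 61 x 19 mm, a bystander. Origin: centre of the underside.
- shaft_b: short turned shaft standing on its flange, diameter 30 mm, 41 mm high, a bystander. Origin: centre of the underside.
Not all that is in view belongs to the job. Leave any purple look-alike of the ring_gauge alone.

How it is judged:
By the outcome, as a careful person would: the job done as asked, in the order asked, and still so for the second after the job is handed in, with the robot touching nothing.
It also fails if it takes over 72 s, if anything falls off the work surface, if the arm or the gripper's body presses on something with over 40 N, if the wrist force passes 120 N, or if a joint passes its speed limit or range.

## Working session

There is one attempt and no reset: what is moved stays moved. The work goes in short steps, Python scripts to look and compute and a tool call to move; the robot and the scene stay as the last step left them, time stands still between calls to the robot, and variables do not carry over. Pictures are saved under pics/ and viewed, at most 10 in all, crops included, and the job is handed in when it is done.

Besides the shell and the picture viewer there is one more tool, called as name(argument=value, ...), one argument or row to a line, values as JSON. drive_tool: Moves the arm, as the interface text tells. Its arguments: {"type":"object","properties":{"commands":{"type":"array","items":{"type":"object","properties":{"hand":{"type":"number"},"translation":{"type":"array","items":{"type":"number"}},"angular":{"type":"array","items":{"type":"number"}}}}},"force":{"type":"number"}},"required":["commands"]}

```bash
mkdir -p pics
cat > h.py <<'E'
import numpy as np, cv2
from station import bot
def px2w(cam,uv,z,m=None):
    m=m or bot.camera_model(cam); uv=np.atleast_2d(np.float64(uv))
    d=np.c_[(uv[:,0]-m['cx'])/m['fx'],(uv[:,1]-m['cy'])/m['fy']]
    s=d.copy()
    for _ in range(20): s=d/(1+m['k1']*(s**2).sum(1,keepdims=True))
    V=np.array(m['view']);R=V[:3,:3];o=-R.T@V[:3,3]
    r=np.c_[s[:,0],-s[:,1],-np.ones(len(s))]@R
    return o+r*((z-o[2])/r[:,2])[:,None]
def w2px(cam,P,m=None):
    m=m or bot.camera_model(cam);V=np.array(m['view']);P=np.atleast_2d(P)@V[:3,:3].T+V[:3,3]
    s=np.c_[P[:,0]/-P[:,2],-P[:,1]/-P[:,2]]
    s=s*(1+m['k1']*(s**2).sum(1,keepdims=True))
    return s*[m['fx'],m['fy']]+[m['cx'],m['cy']]
def save(n,im): cv2.imwrite(f'pics/{n}.png',im[:,:,::-1])
E
python3 - <<'E'
from h import *
np.set_printoptions(precision=3,suppress=True)
o=bot.get_obs();print(o)
for c in['top','scene']:
    im=bot.read_camera(c);save(c+'0',im)
    m=bot.camera_model(c);V=np.array(m['view']);print(c,m['fx'],-V[:3,:3].T@V[:3,3],V[:3,:3])
for q in['carrier','dial_nest','vblock_nest','ring_nest','dial_gauge','v_block','ring_gauge','selector_knob','tip_box','shaft_b']:
    print(q,[(np.round(d['position']),round(d['score'],2),px2w('top',d['position'],0.02)[0][:2]) for d in bot.find_in('top',q)])
E
```

```text
{'t': 0.0, 'q': array([ 1.037,  0.478,  0.022,  1.556, -0.012,  1.109, -0.083]), 'joint_vel': array([-0.   ,  0.   , -0.   , -0.   , -0.001,  0.001, -0.001]), 'joint_torque': array([  0.   , -59.645,   1.608, -28.119,   0.012,   0.009,   0.   ]), 'eef_pos': array([ 0.279, -0.614,  0.244]), 'tool_rot': array([-0.001,  0.977,  0.211, -0.   ]), 'contact_force': array([ 0.118,  0.375, -0.028]), 'torque': array([ 0.007, -0.001,  0.019]), 'grasp_force': 0.0, 'gripper_width': 1.0020902695784817}
top 412.3092362329878 [ 0.297 -0.073  1.04 ] [[ 0.003 -1.    -0.01 ]
 [ 0.982  0.001  0.187]
 [-0.187 -0.01   0.982]]
scene 399.6973335613877 [ 0.678 -0.606  0.926] [[ 0.963  0.27  -0.012]
 [-0.219  0.805  0.551]
 [ 0.159 -0.528  0.834]]
carrier [(array([316., 214.]), 0.73, array([ 0.462, -0.051]))]
dial_nest [(array([265., 198.]), 0.57, array([0.503, 0.077])), (array([306., 216.]), 0.21, array([ 0.459, -0.029]))]
vblock_nest [(array([303., 195.]), 0.79, array([ 0.512, -0.02 ])), (array([417., 260.]), 0.38, array([ 0.348, -0.302]))]
ring_nest [(array([300., 164.]), 0.65, array([ 0.594, -0.01 ]))]
dial_gauge [(array([355., 248.]), 0.95, array([ 0.377, -0.149]))]
v_block [(array([369., 187.]), 0.58, array([ 0.532, -0.186]))]
ring_gauge [(array([212., 176.]), 0.98, array([0.561, 0.214])), (array([296., 155.]), 0.64, array([ 0.617, -0.   ])), (array([370., 189.]), 0.37, array([ 0.526, -0.188]))]
selector_knob [(array([263., 156.]), 0.55, array([0.613, 0.085]))]
tip_box [(array([417., 260.]), 0.66, array([ 0.348, -0.3  ]))]
shaft_b [(array([262., 156.]), 0.7, array([0.613, 0.086])), (array([419., 155.]), 0.68, array([ 0.617, -0.318]))]
```

Run:
```python
import cv2
a=cv2.imread('pics/top0.png')[120:290,180:460]
cv2.imwrite('pics/top0c.png',cv2.resize(a,(784,476),interpolation=cv2.INTER_CUBIC))
```

```text
(no output)
```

View pics/top0c.png

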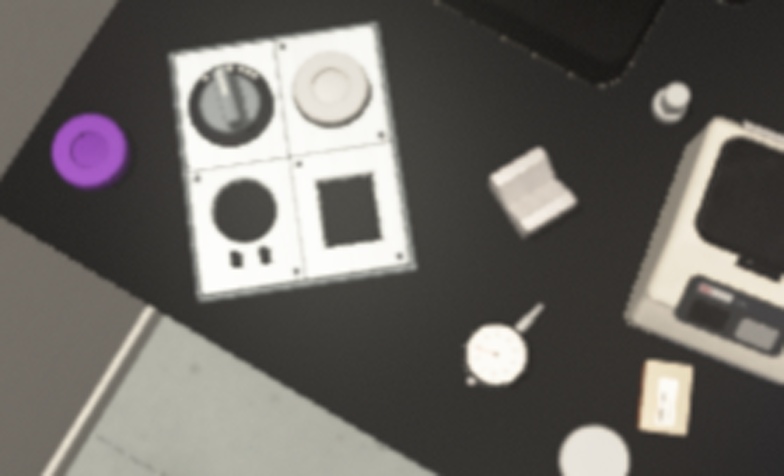

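View pics/scene0.png

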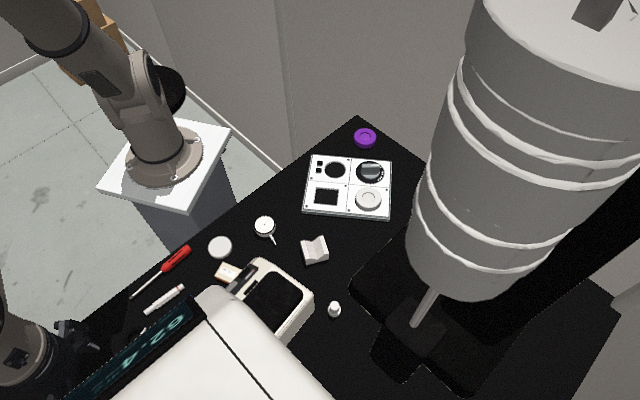

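The crop shows the dial gauge at (496,353) and the V-block at (532,191). In the carrier the dial nest is lower left, the V-block nest lower right, and the selector upper left. I'll check the full top view for obstacles.

View pics/top0.png

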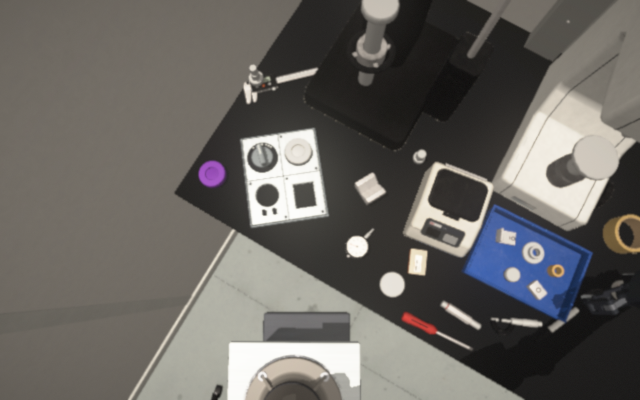

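Run:
```python
from h import *
np.set_printoptions(precision=4,suppress=True)
C=lambda p:np.array(p)/2.8+[180,120]
im=bot.read_camera('top')
# carrier quad
for q in ['carrier','dial_gauge','v_block','selector_knob']:
    r=bot.outline_of('top',q)
    for d in r[:1]:
        c,_=cv2.findContours(d['pixels'].astype('u1')if 0 else d['pixels'].astype(np.uint8),0,1)
        c=max(c,key=cv2.contourArea); b=cv2.boxPoints(cv2.minAreaRect(c))
        z={'carrier':.015,'dial_gauge':.015,'v_block':.02,'selector_knob':.03}[q]
        print(q,d['score'],px2w('top',b,z)[:,:2].tolist(),px2w('top',[d['position']],z)[0])
print('corners',px2w('top',C([[170,52],[378,23],[415,268],[200,298]]),.013)[:,:2])
print('dial',px2w('top',C([496,353]),.024),'tip',px2w('top',C([541,307]),.011),'crown',px2w('top',C([470,381]),.011))
print('vb',px2w('top',C([532,191]),.036), 'corners',px2w('top',C([[489,183],[542,149],[577,198],[528,236]]),.036))
print('bar', px2w('top',C([[220,72],[238,128]]),.045))
```

```text
carrier 0.71 [[0.31664492578877257, -0.27456150930142853], [0.3797912241186715, -0.2830513430879619], [0.37521729112080404, -0.3287395850032931], [0.3121294602852639, -0.3197610635491981]] [ 0.3452 -0.3005  0.015 ]
dial_gauge 0.59 [[0.41798528793087064, -0.12502063627334012], [0.41806893962949104, -0.18495339262126698], [0.35598945555719563, -0.18384469801125858], [0.3559038573339126, -0.12455102473716766]] [ 0.3789 -0.1473  0.015 ]
v_block 0.92 [[0.5388934907099094, -0.143330539080749], [0.5736904089871526, -0.19447079444255602], [0.5164396242518372, -0.23026750724612416], [0.482359217011348, -0.17942350691385683]] [ 0.5282 -0.1867  0.02  ]
selector_knob 0.66 [[0.5981971345482676, 0.12016852998832339], [0.6452652381275086, 0.09918207836026491], [0.6204622534738742, 0.05107358720783785], [0.5738657340643178, 0.07233758819874866]] [0.6037 0.0857 0.03  ]
corners [[ 0.664   0.1465]
 [ 0.6923 -0.0485]
 [ 0.4594 -0.0831]
 [ 0.4317  0.1101]]
dial [[ 0.3822 -0.1542  0.024 ]] tip [[ 0.4245 -0.1961  0.011 ]] crown [[ 0.3584 -0.1319  0.011 ]]
vb [[ 0.5254 -0.1872  0.036 ]] corners [[ 0.5326 -0.149   0.036 ]
 [ 0.564  -0.197   0.036 ]
 [ 0.519  -0.2272  0.036 ]
 [ 0.4846 -0.1829  0.036 ]]
bar [[0.6334 0.0934 0.045 ]
 [0.5809 0.0755 0.045 ]]
```

The top view shows a clear path over the low items, so I'm moving above the dial gauge with the jaws already turned.

drive_tool(
  commands=[
    {"hand": 1, "translation": [20, 60, 10], "angular": [0, 0, 0.18]},
    {"hand": 1, "translation": [30, 120, 10], "angular": [0, 0, 0.36]},
    {"hand": 1, "translation": [45, 180, 10], "angular": [0, 0, 0.54]},
    {"hand": 1, "translation": [58, 240, 10], "angular": [0, 0, 0.72]},
    {"hand": 1, "translation": [72, 300, 10], "angular": [0, 0, 0.9]},
    {"hand": 1, "translation": [85, 360, 10], "angular": [0, 0, 1.08]},
    {"hand": 1, "translation": [95, 415, 10], "angular": [0, 0, 1.26]},
    {"hand": 1, "translation": [103, 461, 5], "angular": [0, 0, 1.44]},
    {"hand": 1, "translation": [103, 461, -20], "angular": [0, 0, 1.62]},
    {"hand": 1, "translation": [103, 461, -45], "angular": [0, 0, 1.8]},
    {"hand": 1, "translation": [103, 461, -45], "angular": [0, 0, 1.946]},
    {"hand": 1, "translation": [103, 461, -45], "angular": [0, 0, 1.946]},
  ],
)

```text
t: 2.35
eef_pos: [0.3819, -0.1538, 0.2003]
tool_rot: [-0.0, 0.376, 0.927, 0.0]
contact_force: [0.2, 0.3, 0.5]
gripper_width: 0.998
grasp_force: 0.0
```

Run:
```python
from h import *
np.set_printoptions(precision=4,suppress=True)
o=bot.get_obs();print(o['t'],o['q'],o['eef_pos'],o['tool_rot'])
m=bot.camera_model('wrist');im=bot.read_camera('wrist');save('w1',im)
V=np.array(m['view']);print(m['fx'],-V[:3,:3].T@V[:3,3],V[:3,:3])
for q in ['dial_gauge']:
    for d in bot.outline_of('wrist',q): print(q,d['score'],d['position'],px2w('wrist',d['position'],.02,m))
```

```text
2.35 [ 0.7043  0.1321 -0.5033  2.169   0.0839  0.8585  0.9494] [ 0.3819 -0.1538  0.2003] [-0.      0.3761  0.9266  0.0001]
330.01244044651537 [ 0.3244 -0.0979  0.3277] [[ 0.6973  0.7168  0.0011]
 [-0.6808  0.6627 -0.3119]
 [-0.2243  0.2167  0.9501]]
dial_gauge 0.66 [320.7, 183.7] [[ 0.3819 -0.1553  0.02  ]]
```

View pics/w1.png

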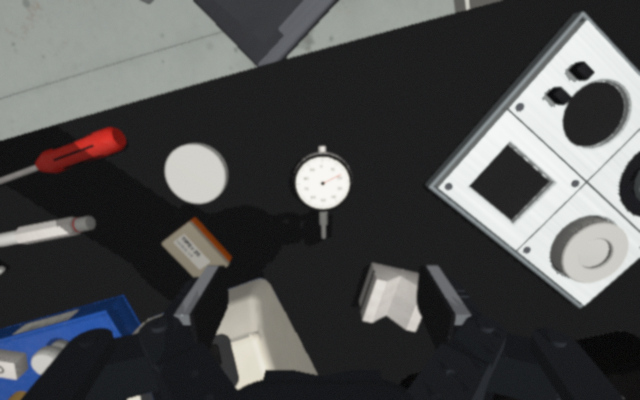

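The dial face is at (322,182), with its stem down to (323,237) and crown at (322,148). The V-block is at (390,295), and the carrier's nests are in view too.

Run:
```python
from h import *
np.set_printoptions(precision=4,suppress=True)
im=cv2.imread('pics/w1.png');g=cv2.cvtColor(im,cv2.COLOR_BGR2GRAY)
m=bot.camera_model('wrist')
r=g.copy();b=(r>120).astype(np.uint8);b[:120]=0;b[260:]=0
n,l,s,c=cv2.connectedComponentsWithStats(b);i=l[175,315] or l[185,330];k=(l==i).astype(np.uint8)
cc=max(cv2.findContours(k,0,1)[0],key=cv2.contourArea);e=cv2.fitEllipse(cv2.convexHull(cc));print('face',s[i],e)
P=px2w('wrist',e[0],.023,m)[0];print(P)
T=px2w('wrist',[[323,238],[322,147]],.011,m);print(T)
x=T[1]-T[0];print('yaw',np.degrees(np.arctan2(x[1],x[0])),np.linalg.norm(x))
u=P-T[0];print('yaw2',np.degrees(np.arctan2(u[1],u[0])),np.linalg.norm(u[:2]))
# carrier from wrist: corner (430,186) , (583,305), (585,12)
c=px2w('wrist',[[429,186],[582,306],[584,12]],.013,m);print(c)
for j in(1,2):
  v=c[j]-c[0];print(np.degrees(np.arctan2(v[1],v[0])),np.linalg.norm(v))
# crop magnified
save('w1c',cv2.resize(im[130:250,270:370],(500,600),interpolation=2)[:,:,::-1])
```

```text
face [ 295  157   55   52 2269] ((322.2586975097656, 182.4417724609375), (52.636775970458984, 54.61088562011719), 92.23735809326172)
[ 0.3819 -0.1531  0.023 ]
[[ 0.4277 -0.1967  0.011 ]
 [ 0.3589 -0.131   0.011 ]]
yaw 136.31042167839442 0.09508534252468924
yaw2 136.41615822070375 0.06318099691837542
[[ 0.4603 -0.0818  0.013 ]
 [ 0.6942 -0.0444  0.013 ]
 [ 0.4326  0.1116  0.013 ]]
9.074434497248541 0.23693684219985847
98.14075834874708 0.19532455876483562
```

View pics/w1c.png

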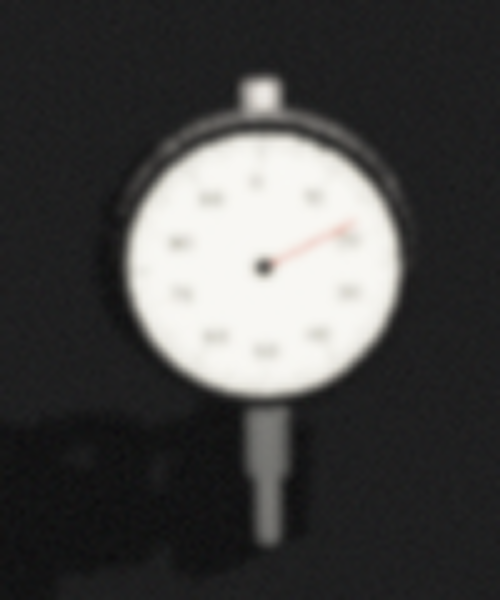

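Run:
```python
from h import *
from scipy.spatial.transform import Rotation as R
m=bot.camera_model('wrist');o=bot.get_obs();q=o['tool_rot'];M=R.from_quat([*q[1:],q[0]]).as_matrix()
for d in(-.005,0,.001,.007,.014): print(d,[np.round(w2px('wrist',o['eef_pos']+M@[x,s*.0425,d],m)[0]) for s in(1,-1) for x in(-.011,.011)])
im=cv2.imread('pics/w1.png')
save('w1f',cv2.resize(im[240:400,160:480],(800,400),interpolation=2)[:,:,::-1])
```

```text
-0.005 [array([419., 313.]), array([423., 269.]), array([225., 313.]), array([220., 269.])]
0 [array([415., 306.]), array([420., 263.]), array([228., 306.]), array([224., 263.])]
0.001 [array([415., 305.]), array([419., 262.]), array([229., 305.]), array([224., 262.])]
0.007 [array([412., 297.]), array([416., 256.]), array([232., 297.]), array([228., 256.])]
0.014 [array([408., 289.]), array([412., 249.]), array([236., 289.]), array([232., 249.])]
```

View pics/w1f.png

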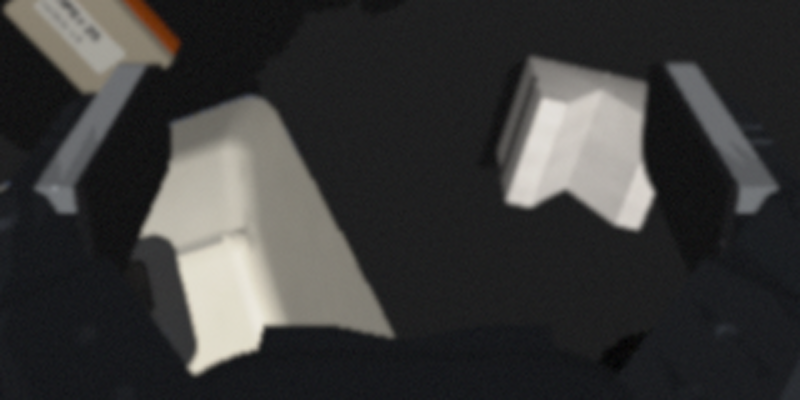

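drive_tool(
  commands=[
    {"hand": 1, "translation": [0, 1, -60], "angular": [0, 0, 0.01]},
    {"hand": 1, "translation": [0, 1, -115], "angular": [0, 0, 0.01]},
    {"hand": 1, "translation": [0, 1, -160], "angular": [0, 0, 0.01]},
    {"hand": 1, "translation": [0, 1, -185], "angular": [0, 0, 0.01]},
    {"hand": 1, "translation": [0, 1, -185], "angular": [0, 0, 0.01]},
    {"hand": 1, "translation": [0, 1, -185], "angular": [0, 0, 0.01]},
  ],
)

```text
t: 3.2
eef_pos: [0.3827, -0.153, 0.0163]
tool_rot: [0.001, 0.371, 0.929, -0.0]
contact_force: [-0.3, -0.8, -0.2]
gripper_width: 1.001
grasp_force: 0.0
```

drive_tool(
  commands=[
    {"hand": 0.8, "translation": [0, 0, 0], "angular": [0, 0, 0]},
    {"hand": 0.7, "translation": [0, 0, 0], "angular": [0, 0, 0]},
    {"hand": 0.5, "translation": [0, 0, 0], "angular": [0, 0, 0]},
    {"hand": 0.5, "translation": [0, 0, 0], "angular": [0, 0, 0]},
    {"hand": 0.5, "translation": [0, 0, 0], "angular": [0, 0, 0]},
  ],
  force=40,
)

```text
t: 3.82
eef_pos: [0.3823, -0.1532, 0.0164]
tool_rot: [0.001, 0.371, 0.929, -0.0]
contact_force: [-1.5, 0.2, 12.8]
gripper_width: 0.665
grasp_force: 39.9
```

drive_tool(
  commands=[
    {"hand": 0.5, "translation": [0, 0, 20], "angular": [0, 0, 0]},
    {"hand": 0.5, "translation": [0, 0, 70], "angular": [0, 0, -0.1]},
    {"hand": 0.5, "translation": [10, 20, 120], "angular": [0, 0, -0.28]},
    {"hand": 0.5, "translation": [30, 50, 165], "angular": [0, 0, -0.46]},
    {"hand": 0.5, "translation": [50, 85, 185], "angular": [0, 0, -0.64]},
    {"hand": 0.5, "translation": [70, 120, 185], "angular": [0, 0, -0.82]},
    {"hand": 0.5, "translation": [90, 155, 185], "angular": [0, 0, -1.0]},
    {"hand": 0.5, "translation": [110, 190, 185], "angular": [0, 0, -1.18]},
    {"hand": 0.5, "translation": [125, 215, 185], "angular": [0, 0, -1.36]},
    {"hand": 0.5, "translation": [131, 226, 185], "angular": [0, 0, -1.54]},
    {"hand": 0.5, "translation": [131, 226, 185], "angular": [0, 0, -1.72]},
    {"hand": 0.5, "translation": [131, 226, 185], "angular": [0, 0, -1.9]},
  ],
)

```text
t: 5.32
eef_pos: [0.5124, 0.0734, 0.2003]
tool_rot: [-0.0, 0.972, 0.236, -0.0]
contact_force: [-0.7, -0.7, -0.6]
gripper_width: 0.663
grasp_force: 43.9
```

drive_tool(
  commands=[
    {"hand": 0.5, "translation": [0, 0, 0], "angular": [0, 0, -0.17]},
    {"hand": 0.5, "translation": [0, 0, 0], "angular": [0, 0, -0.33]},
    {"hand": 0.5, "translation": [0, 0, 0], "angular": [0, 0, -0.33]},
    {"hand": 0.5, "translation": [0, 0, 0], "angular": [0, 0, -0.33]},
  ],
)

```text
t: 5.82
eef_pos: [0.5126, 0.0732, 0.2004]
tool_rot: [0.0, 0.997, 0.077, -0.0]
contact_force: [-0.3, -0.5, -1.0]
gripper_width: 0.664
grasp_force: 43.9
```

Run:
```python
from h import *
np.set_printoptions(precision=4,suppress=True)
o=bot.get_obs();q=o['tool_rot'];print(o['t'],o['q'],o['eef_pos'],q,o['gripper_width'],'tooly deg',np.degrees(2*np.arctan2(q[2],q[1]))-90)
m=bot.camera_model('wrist');im=bot.read_camera('wrist');save('w2',im);np.save('w2.npy',m['view'])
```

```text
5.825 [-0.0386  0.2862 -0.2651  1.96    0.0941  0.907  -1.7674] [0.5126 0.0732 0.2004] [ 0.      0.997   0.0773 -0.    ] 0.6638063174557618 tooly deg -81.1300785819996
```

View pics/w2.png

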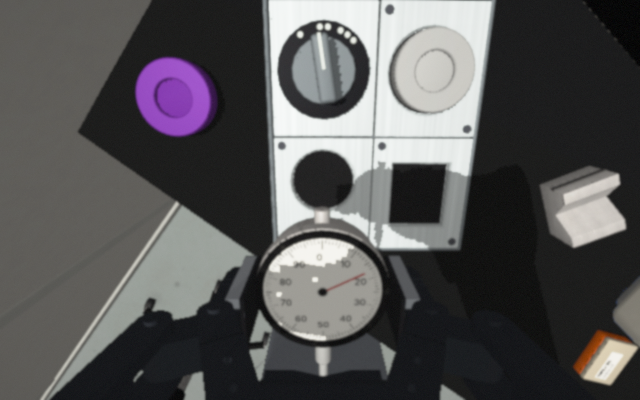

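The gauge is held squarely, face centre at (322,292). The dial recess is at (322,180), the V-block recess at (418,193) and the seam crossing at (376,137). The selector is near two dots or slightly to their left. I'll fit the carrier pose.

```bash
cat > fit.py <<'E'
from h import *
from scipy.optimize import minimize
def model():
    L=[];ln=lambda a,b,n=80:np.linspace(a,b,n)
    L.append(ln([-.11,0,.018],[.11,0,.018]));L.append(ln([0,-.09,.018],[0,.09,.018]))
    c=np.array([-.057,-.047,.018])  # vblock recess top edge
    for a,b in(((-1,-1),(-1,1)),((1,-1),(1,1)),((-1,-1),(1,-1)),((-1,1),(1,1))):
        L.append(c+ln(np.array([a[0]*.0325,a[1]*.0275,-.001]),np.array([b[0]*.0325,b[1]*.0275,-.001]),60))
    t=np.linspace(0,2*np.pi,150)
    L.append(np.c_[-.057+.014+.031*np.cos(t),.047+.031*np.sin(t),0*t+.017])
    return np.vstack(L)
def fit(im,m,mask,p0):
    g=cv2.GaussianBlur(cv2.cvtColor(im,cv2.COLOR_RGB2GRAY).astype(np.float32),(0,0),1.0)
    G=cv2.magnitude(cv2.Sobel(g,5,1,0),cv2.Sobel(g,5,0,1));G=np.minimum(G,150)
    # seams are thin dark lines: use blackhat as well
    B=cv2.morphologyEx(g,cv2.MORPH_BLACKHAT,np.ones((7,7)));
    M=model();seam=np.arange(len(M))<160
    def cost(p,s):
        c,d=np.cos(p[2]),np.sin(p[2]);W=np.c_[p[0]+c*M[:,0]-d*M[:,1],p[1]+d*M[:,0]+c*M[:,1],M[:,2]]
        u=w2px('wrist',W,m).astype(np.float32)
        Gs=cv2.GaussianBlur(G,(0,0),s);Bs=cv2.GaussianBlur(np.minimum(B,40),(0,0),s)*4
        k=cv2.remap(mask.astype(np.float32),u[:,:1],u[:,1:],0)[:,0]
        return -(k*np.where(seam,cv2.remap(Bs,u[:,:1],u[:,1:],1)[:,0],cv2.remap(Gs,u[:,:1],u[:,1:],1)[:,0])).sum()
    p=np.array(p0)
    for s in(4,2,1):
        p=minimize(cost,p,args=(s,),method='Nelder-Mead',options=dict(initial_simplex=p+np.array([[0,0,0],[.003,0,0],[0,.003,0],[0,0,.02]]),xatol=1e-5)).x
    return p
def draw(im,m,p):
    M=model();c,d=np.cos(p[2]),np.sin(p[2]);W=np.c_[p[0]+c*M[:,0]-d*M[:,1],p[1]+d*M[:,0]+c*M[:,1],M[:,2]]
    im=im.copy()
    for u in w2px('wrist',W,m).astype(int):
        if 0<=u[0]<640 and 0<=u[1]<400: im[u[1],u[0]]=[255,0,0]
    return im
E
python3 - <<'E'
from fit import *
np.set_printoptions(precision=4,suppress=True)
im=cv2.imread('pics/w2.png')[:,:,::-1].copy();m=bot.camera_model('wrist');m['view']=np.load('w2.npy')
mask=np.ones((400,640));mask[205:,:390]=0;mask[185:,300:345]=0
p=fit(im,m,mask,[.5628,.033,.15]);print(p,np.degrees(p[2]))
R=lambda a:np.array([[np.cos(a),-np.sin(a)],[np.sin(a),np.cos(a)]])
for n,v in dict(dialbody=(-.043,.047),vb=(-.057,-.047),sel=(.057,.047)).items(): print(n,p[:2]+R(p[2])@v)
g=cv2.cvtColor(im,cv2.COLOR_RGB2GRAY)
# body top rim: dark ring ellipse; crown and stem
print('gauge pts',px2w('wrist',[[322,292]],.2004+.0066,m),'crown/tip',px2w('wrist',[[321.5,210],[322,377]],.2004-.0164+.011,m))
a=draw(im,m,p)[:300,250:500];save('w2d',cv2.resize(a,(500,600),interpolation=0))
E
```

```text
[0.5631 0.0331 0.1601] 9.17394802469359
dialbody [0.5131 0.0727]
vb [ 0.5143 -0.0223]
sel [0.6118 0.0886]
gauge pts [[0.5134 0.0736 0.207 ]] crown/tip [[0.5455 0.0788 0.195 ]
 [0.4556 0.0646 0.195 ]]
```

View pics/w2d.png

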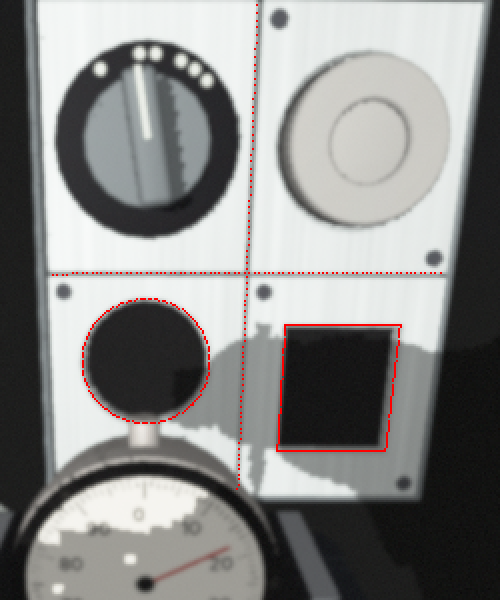

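The fit agrees with the picture, with the outlines lying on the recess edges. I'm lowering now.

drive_tool(
  commands=[
    {"hand": 0.5, "translation": [-0.5, -1, -50], "angular": [0, 0, 0.003]},
    {"hand": 0.5, "translation": [-0.5, -1, -100], "angular": [0, 0, 0.003]},
    {"hand": 0.5, "translation": [-0.5, -1, -135], "angular": [0, 0, 0.003]},
    {"hand": 0.5, "translation": [-0.5, -1, -155], "angular": [0, 0, 0.003]},
    {"hand": 0.5, "translation": [-0.5, -1, -163], "angular": [0, 0, 0.003]},
    {"hand": 0.5, "translation": [-0.5, -1, -166], "angular": [0, 0, 0.003]},
    {"hand": 0.5, "translation": [-0.5, -1, -168], "angular": [0, 0, 0.003]},
    {"hand": 0.5, "translation": [-0.5, -1, -168], "angular": [0, 0, 0.003]},
  ],
)

```text
t: 6.88
eef_pos: [0.5128, 0.0723, 0.0329]
tool_rot: [-0.0, 0.997, 0.077, 0.001]
contact_force: [0.5, 0.0, -0.6]
gripper_width: 0.658
grasp_force: 43.9
```

drive_tool(
  commands=[
    {"hand": 0.5, "translation": [0, 0, -1.5], "angular": [0, 0, 0]},
    {"hand": 0.5, "translation": [0, 0, -3], "angular": [0, 0, 0]},
    {"hand": 0.5, "translation": [0, 0, -4], "angular": [0, 0, 0]},
    {"hand": 0.5, "translation": [0, 0, -5], "angular": [0, 0, 0]},
    {"hand": 0.5, "translation": [0, 0, -5], "angular": [0, 0, 0]},
  ],
)

```text
t: 7.5
eef_pos: [0.5124, 0.0723, 0.0285]
tool_rot: [0.0, 0.997, 0.077, 0.0]
contact_force: [-4.3, -1.2, 14.3]
gripper_width: 0.662
grasp_force: 45.5
```

drive_tool(
  commands=[
    {"hand": 0.75, "translation": [0, 0, 0], "angular": [0, 0, 0]},
    {"hand": 0.85, "translation": [0, 0, 0], "angular": [0, 0, 0]},
    {"hand": 0.85, "translation": [0, 0, 0], "angular": [0, 0, 0]},
    {"hand": 0.9, "translation": [0, 0, 15], "angular": [0, 0, 0]},
    {"hand": 1, "translation": [0, 0, 60], "angular": [0, 0, 0]},
    {"hand": 1, "translation": [0, -10, 115], "angular": [0, 0, 0.15]},
    {"hand": 1, "translation": [0, -50, 160], "angular": [0, 0, 0.33]},
    {"hand": 1, "translation": [5, -95, 170], "angular": [0, 0, 0.51]},
    {"hand": 1, "translation": [8, -140, 173], "angular": [0, 0, 0.69]},
    {"hand": 1, "translation": [10, -190, 173], "angular": [0, 0, 0.87]},
    {"hand": 1, "translation": [13, -240, 173], "angular": [0, 0, 1.05]},
    {"hand": 1, "translation": [13, -259, 173], "angular": [0, 0, 1.23]},
  ],
)

```text
t: 9.0
eef_pos: [0.5247, -0.1907, 0.2012]
tool_rot: [0.001, 0.769, 0.639, -0.0]
contact_force: [0.1, 0.3, -0.2]
gripper_width: 1.003
grasp_force: 0.0
```

drive_tool(
  commands=[
    {"hand": 1, "translation": [0, 0, 0], "angular": [0, 0, 0.18]},
    {"hand": 1, "translation": [0, 0, 0], "angular": [0, 0, 0.36]},
    {"hand": 1, "translation": [0, 0, 0], "angular": [0, 0, 0.54]},
    {"hand": 1, "translation": [0, 0, 0], "angular": [0, 0, 0.72]},
    {"hand": 1, "translation": [0, 0, 0], "angular": [0, 0, 0.76]},
    {"hand": 1, "translation": [0, 0, 0], "angular": [0, 0, 0.76]},
  ],
)

```text
t: 9.75
eef_pos: [0.5252, -0.1868, 0.2007]
tool_rot: [0.0, 0.479, 0.878, -0.0]
contact_force: [0.7, -0.6, 0.1]
gripper_width: 0.999
grasp_force: 0.0
```

Run:
```python
from h import *
np.set_printoptions(precision=4,suppress=True)
o=bot.get_obs();q=o['tool_rot'];print(o['t'],o['q'],o['eef_pos'],q,o['gripper_width'],'tooly deg',np.degrees(2*np.arctan2(q[2],q[1]))-90)
m=bot.camera_model('wrist');im=bot.read_camera('wrist');save('w3',im);np.save('w3.npy',m['view'])
```

```text
9.75 [ 0.6785  0.389  -0.5616  1.8553  0.2482  0.9667  0.5796] [ 0.5252 -0.1868  0.2007] [ 0.0002  0.4792  0.8777 -0.    ] 0.9985013836077251 tooly deg 32.72918400855447
```

View pics/w3.png

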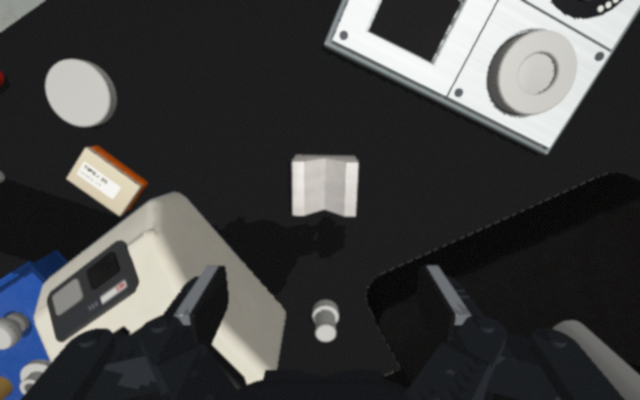

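The V-block is at (325,187), groove aligned with the tool, and its top spans columns 291–359. The standing shaft is at (325,318), clear of the fingers.

Run:
```python
from h import *
np.set_printoptions(precision=4,suppress=True)
m=bot.camera_model('wrist');m['view']=np.load('w3.npy')
im=cv2.imread('pics/w3.png');g=cv2.cvtColor(im,cv2.COLOR_BGR2GRAY)
b=(g>70).astype(np.uint8);n,l,s,c=cv2.connectedComponentsWithStats(b);i=l[190,310];k=(l==i).astype(np.uint8);print(s[i])
for r in (170,185,200,210): 
    xs=np.where(k[r])[0];P=px2w('wrist',[[xs[0]-.5,r],[xs[-1]+.5,r]],.036,m);d=P[0]-P[1];print(r,xs[0],xs[-1],P.mean(0),np.linalg.norm(d),np.degrees(np.arctan2(d[1],d[0])))
for cc in (296,354): 
    ys=np.where(k[:,cc])[0];print(cc,ys[0],ys[-1],px2w('wrist',[[cc,ys[0]-.5],[cc,ys[-1]+.5]],.036,m))
print('edges z36',px2w('wrist',[[291.5,163],[292,217],[358,163],[357,217]],.036,m))
print('scale',px2w('wrist',[[285,312]],.05,m),'base corner',px2w('wrist',[[370,288]],.03,m),'shaft',px2w('wrist',[[325,312]],.02,m))
print(g[150:225,297].tolist())
```

```text
[ 291  154   69   64 4041]
170 291 358 [ 0.5187 -0.1723  0.036 ] 0.06135571698984883 -147.30544457635418
185 291 358 [ 0.5263 -0.184   0.036 ] 0.06224728997952113 -147.3094340099372
200 291 357 [ 0.5338 -0.1964  0.036 ] 0.062240542066345064 -147.3135741543383
210 291 356 [ 0.5387 -0.2049  0.036 ] 0.06192575180040049 -147.31619880486667
296 154 216 [[ 0.4893 -0.1734  0.036 ]
 [ 0.5204 -0.2244  0.036 ]]
354 156 217 [[ 0.5337 -0.147   0.036 ]
 [ 0.567  -0.1957  0.036 ]]
edges z36 [[ 0.4904 -0.1829  0.036 ]
 [ 0.5174 -0.2269  0.036 ]
 [ 0.5405 -0.1507  0.036 ]
 [ 0.5691 -0.1937  0.036 ]]
scale [[ 0.562  -0.3122  0.05  ]] base corner [[ 0.6272 -0.2529  0.03  ]] shaft [[ 0.6079 -0.3091  0.02  ]]
[28, 32, 31, 47, 78, 106, 119, 127, 131, 138, 151, 180, 214, 225, 228, 229, 229, 228, 228, 229, 230, 229, 228, 228, 227, 226, 225, 224, 225, 226, 227, 228, 228, 228, 228, 228, 227, 226, 225, 224, 223, 221, 221, 221, 221, 222, 221, 223, 223, 223, 222, 221, 220, 219, 218, 216, 214, 210, 207, 205, 205, 205, 205, 204, 194, 161, 101, 46, 31, 30, 29, 30, 29, 29, 29]
```

drive_tool(
  commands=[
    {"hand": 1, "translation": [3, -0.5, -55], "angular": [0, 0, 0]},
    {"hand": 1, "translation": [3, -0.5, -110], "angular": [0, 0, 0]},
    {"hand": 1, "translation": [3, -0.5, -155], "angular": [0, 0, 0]},
    {"hand": 1, "translation": [3, -0.5, -178], "angular": [0, 0, 0]},
    {"hand": 1, "translation": [3, -0.5, -178], "angular": [0, 0, 0]},
    {"hand": 0.8, "translation": [3, -0.5, -178], "angular": [0, 0, 0]},
    {"hand": 0.72, "translation": [3, -0.5, -178], "angular": [0, 0, 0]},
    {"hand": 0.5, "translation": [3, -0.5, -178], "angular": [0, 0, 0]},
    {"hand": 0.5, "translation": [3, -0.5, -178], "angular": [0, 0, 0]},
    {"hand": 0.5, "translation": [3, -0.5, -178], "angular": [0, 0, 0]},
  ],
  force=60,
)

```text
t: 11.05
eef_pos: [0.529, -0.1879, 0.0241]
tool_rot: [0.001, 0.478, 0.878, -0.0]
contact_force: [-2.0, -0.2, 6.4]
gripper_width: 0.684
grasp_force: 64.4
```

drive_tool(
  commands=[
    {"hand": 0.5, "translation": [0, 0, 20], "angular": [0, 0, 0]},
    {"hand": 0.5, "translation": [0, 0, 70], "angular": [0, 0, 0]},
    {"hand": 0.5, "translation": [0, 10, 120], "angular": [0, 0, -0.1]},
    {"hand": 0.5, "translation": [-5, 55, 165], "angular": [0, 0, -0.25]},
    {"hand": 0.5, "translation": [-10, 105, 178], "angular": [0, 0, -0.414]},
    {"hand": 0.5, "translation": [-14.5, 150, 178], "angular": [0, 0, -0.414]},
    {"hand": 0.5, "translation": [-14.5, 165, 178], "angular": [0, 0, -0.414]},
    {"hand": 0.5, "translation": [-14.5, 165, 178], "angular": [0, 0, -0.414]},
    {"hand": 0.5, "translation": [-14.5, 165, 178], "angular": [0, 0, -0.414]},
  ],
)

```text
t: 12.18
eef_pos: [0.5137, -0.0241, 0.2003]
tool_rot: [0.0, 0.649, 0.761, -0.0]
contact_force: [-0.2, -0.0, -3.0]
gripper_width: 0.688
grasp_force: 66.9
```

Run:
```python
from fit import *
np.set_printoptions(precision=4,suppress=True)
o=bot.get_obs();q=o['tool_rot'];print(o['t'],o['q'],o['eef_pos'],q,o['gripper_width'],'tooly deg',np.degrees(2*np.arctan2(q[2],q[1]))-90)
m=bot.camera_model('wrist');im=bot.read_camera('wrist');save('w4',im);np.save('w4.npy',m['view'])
V=np.array(m['view']);print(-V[:3,:3].T@V[:3,3])
# V nest rect corners / dial recess now filled; project with old pose
p=[.5631,.0331,.16]
R=lambda a:np.array([[np.cos(a),-np.sin(a)],[np.sin(a),np.cos(a)]])
P=np.array([p[:2]+R(p[2])@(np.array([-.057,-.047])+[a*.0325,b*.0275]) for a,b in((1,1),(1,-1),(-1,-1),(-1,1))])
print(w2px('wrist',np.c_[P,[.018]*4],m))
g=cv2.cvtColor(im,cv2.COLOR_RGB2GRAY)
c=w2px('wrist',np.r_[P.mean(0),.012],m)[0].astype(int);print('c',c)
u,v=c
for r in range(v-24,v+1,8): print(r,[ (x,int(g[r,x])) for x in list(range(u-48,u-24,2))+list(range(u+24,u+48,2))])
for cc in (u-15,u,u+15): print(cc,[(y,int(g[y,cc])) for y in list(range(v-42,v-20,2))+list(range(v+10,v+42,2))])
for n in['dial_gauge','v_block','vblock_nest']:
    print(n,[(d['score'],d['position'],px2w('wrist',d['position'],.035,m)[0]) for d in bot.find_in('wrist',n)[:2]])
```

```text
12.175 [ 0.3799  0.3149 -0.5417  1.9529  0.202   0.9269 -0.1044] [ 0.5137 -0.0241  0.2003] [ 0.0001  0.6492  0.7606 -0.0004] 0.6877476130792322 tooly deg 9.041905054005866
[0.5011 0.0551 0.3277]
[[357.3811 152.0056]
 [355.6906 207.3415]
 [290.1673 207.5134]
 [288.2661 152.1886]]
c [322 178]
154 [(274, 237), (276, 237), (278, 237), (280, 238), (282, 237), (284, 237), (286, 223), (288, 177), (290, 110), (292, 40), (294, 35), (296, 36), (346, 40), (348, 40), (350, 41), (352, 40), (354, 78), (356, 148), (358, 212), (360, 236), (362, 237), (364, 237), (366, 236), (368, 237)]
162 [(274, 231), (276, 231), (278, 232), (280, 232), (282, 233), (284, 232), (286, 221), (288, 179), (290, 117), (292, 40), (294, 33), (296, 36), (346, 35), (348, 33), (350, 33), (352, 41), (354, 120), (356, 173), (358, 219), (360, 237), (362, 237), (364, 238), (366, 238), (368, 237)]
170 [(274, 233), (276, 233), (278, 233), (280, 233), (282, 233), (284, 233), (286, 226), (288, 178), (290, 121), (292, 44), (294, 35), (296, 33), (346, 33), (348, 34), (350, 32), (352, 39), (354, 109), (356, 171), (358, 223), (360, 234),
[... 801 characters left out ...]
190, 33), (192, 30), (194, 32), (196, 32), (198, 30), (200, 33), (202, 47), (204, 129), (206, 158), (208, 143), (210, 137), (212, 123), (214, 116), (216, 121), (218, 125)]
337 [(136, 238), (138, 238), (140, 240), (142, 241), (144, 237), (146, 238), (148, 239), (150, 213), (152, 116), (154, 41), (156, 33), (188, 32), (190, 32), (192, 35), (194, 32), (196, 32), (198, 33), (200, 33), (202, 43), (204, 135), (206, 177), (208, 153), (210, 137), (212, 123), (214, 116), (216, 121), (218, 125)]
dial_gauge [(0.71, [338.8, 78.3], array([0.5129, 0.0705, 0.035 ]))]
v_block [(0.65, [321.2, 273.4], array([ 0.5271, -0.1132,  0.035 ]))]
vblock_nest [(0.89, [320.9, 168.0], array([ 0.51  , -0.0069,  0.035 ]))]
```

drive_tool(
  commands=[
    {"hand": 0.5, "translation": [0, 0, -50], "angular": [0, 0, 0]},
    {"hand": 0.5, "translation": [0, 0, -100], "angular": [0, 0, 0]},
    {"hand": 0.5, "translation": [0, 0, -135], "angular": [0, 0, 0]},
    {"hand": 0.5, "translation": [0, 0, -154], "angular": [0, 0, 0]},
    {"hand": 0.5, "translation": [0, 0, -154], "angular": [0, 0, 0]},
    {"hand": 0.5, "translation": [0, 0, -154], "angular": [0, 0, 0]},
  ],
)

```text
t: 13.12
eef_pos: [0.515, -0.0223, 0.0475]
tool_rot: [0.001, 0.648, 0.761, 0.001]
contact_force: [0.8, -0.3, -2.9]
gripper_width: 0.688
grasp_force: 66.7
```

Run:
```python
from h import *
np.set_printoptions(precision=4,suppress=True)
o=bot.get_obs();q=o['tool_rot'];print(o['t'],o['eef_pos'],q,o['contact_force'],'tooly deg',np.degrees(2*np.arctan2(q[2],q[1]))-90)
for i in range(2): bot.read_camera('wrist');print(bot.get_obs()['eef_pos'])
```

```text
13.125 [ 0.515  -0.0223  0.0475] [0.0009 0.6485 0.7612 0.0008] [ 0.7738 -0.3451 -2.9047] tooly deg 9.148898384044685
[ 0.5152 -0.0222  0.0477]
[ 0.515  -0.0223  0.0477]
```

drive_tool(
  commands=[
    {"hand": 0.5, "translation": [-0.6, -0.4, 0], "angular": [0, 0, 0]},
    {"hand": 0.5, "translation": [-0.6, -0.4, -3], "angular": [0, 0, 0]},
    {"hand": 0.5, "translation": [-0.6, -0.4, -5], "angular": [0, 0, 0]},
    {"hand": 0.5, "translation": [-0.6, -0.4, -6.5], "angular": [0, 0, 0]},
    {"hand": 0.5, "translation": [-0.6, -0.4, -7.5], "angular": [0, 0, 0]},
    {"hand": 0.5, "translation": [-0.6, -0.4, -7.5], "angular": [0, 0, 0]},
  ],
)

```text
t: 13.98
eef_pos: [0.5132, -0.0226, 0.0387]
tool_rot: [-0.0, 0.648, 0.761, -0.0]
contact_force: [-0.7, 0.6, -3.8]
gripper_width: 0.686
grasp_force: 66.8
```

drive_tool(
  commands=[
    {"hand": 0.5, "translation": [0.5, 0, -1], "angular": [0, 0, 0]},
    {"hand": 0.5, "translation": [0.5, 0, -2], "angular": [0, 0, 0]},
    {"hand": 0.5, "translation": [0.5, 0, -3], "angular": [0, 0, 0]},
    {"hand": 0.5, "translation": [0.5, 0, -3.5], "angular": [0, 0, 0]},
    {"hand": 0.5, "translation": [0.5, 0, -3.5], "angular": [0, 0, 0]},
  ],
)

```text
t: 14.6
eef_pos: [0.5138, -0.0226, 0.0361]
tool_rot: [0.0, 0.648, 0.761, -0.0]
contact_force: [-4.6, -0.2, 7.2]
gripper_width: 0.685
grasp_force: 68.3
```

drive_tool(
  commands=[
    {"hand": 0.78, "translation": [0, 0, 0], "angular": [0, 0, 0]},
    {"hand": 0.87, "translation": [0, 0, 0], "angular": [0, 0, 0]},
    {"hand": 0.87, "translation": [0, 0, 0], "angular": [0, 0, 0]},
    {"hand": 0.9, "translation": [0, 0, 20], "angular": [0, 0, 0]},
    {"hand": 1, "translation": [0, 0, 70], "angular": [0, 0, 0]},
    {"hand": 0.8, "translation": [0, 0, 125], "angular": [0, 0, 0.15]},
    {"hand": 0.6, "translation": [20, 25, 165], "angular": [0, 0, 0.33]},
    {"hand": 0.6, "translation": [50, 60, 165], "angular": [0, 0, 0.51]},
    {"hand": 0.6, "translation": [80, 95, 165], "angular": [0, 0, 0.69]},
    {"hand": 0.6, "translation": [98, 111, 165], "angular": [0, 0, 0.87]},
    {"hand": 0.6, "translation": [98, 111, 165], "angular": [0, 0, 1.05]},
    {"hand": 0.6, "translation": [98, 111, 165], "angular": [0, 0, 1.23]},
  ],
)

```text
t: 16.1
eef_pos: [0.6118, 0.0887, 0.1999]
tool_rot: [-0.0, 0.087, 0.996, 0.0]
contact_force: [-0.9, -0.9, 0.4]
gripper_width: 0.597
grasp_force: 0.0
```

drive_tool(
  commands=[
    {"hand": 0.5, "translation": [0, 0, 0], "angular": [0, 0, 0.18]},
    {"hand": 0.5, "translation": [0, 0, 0], "angular": [0, 0, 0.36]},
    {"hand": 0.5, "translation": [0, 0, 0], "angular": [0, 0, 0.51]},
    {"hand": 0.5, "translation": [0, 0, 0], "angular": [0, 0, 0.51]},
    {"hand": 0.5, "translation": [0, 0, 0], "angular": [0, 0, 0.51]},
  ],
)

```text
t: 16.73
eef_pos: [0.6117, 0.0883, 0.2002]
tool_rot: [-0.0, -0.162, 0.987, 0.0]
contact_force: [-0.6, 1.0, -0.3]
gripper_width: 0.499
grasp_force: 0.0
```

Run:
```python
from h import *
np.set_printoptions(precision=4,suppress=True)
o=bot.get_obs();q=o['tool_rot'];print(o['t'],o['q'],o['eef_pos'],'tooly deg',np.degrees(2*np.arctan2(q[2],q[1]))-90)
m=bot.camera_model('wrist');im=bot.read_camera('wrist');save('w5',im);np.save('w5.npy',m['view'])
a=im[120:270,200:440];save('w5c',np.hstack([cv2.resize(im,(480,300)),cv2.resize(a,(480,300),interpolation=2)][::1])[:, :0] if 0 else np.vstack([cv2.resize(a,(480,300),interpolation=2),cv2.resize(im,(480,300),interpolation=cv2.INTER_AREA)]))
```

```text
16.725 [ 0.4068  0.5954 -0.9195  1.6965  0.52    1.1141  1.2298] [0.6117 0.0883 0.2002] tooly deg 108.6888510905321
```

View pics/w5c.png

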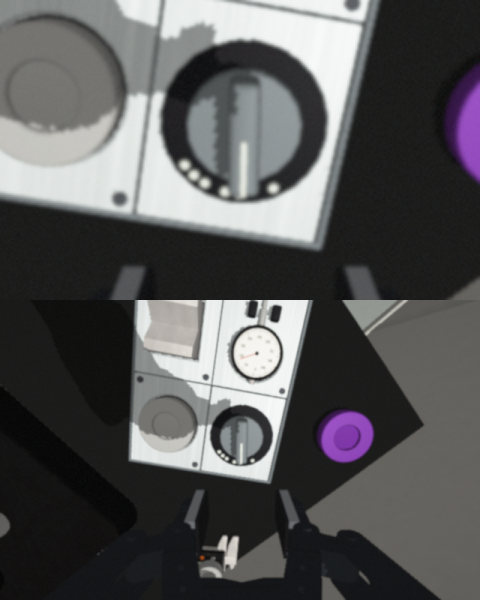

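The view shows both gauges seated, with the stem between the cheeks. The selector is at (322,180), its index line from (321.5,191) to (321.5,218), and the three-dot mark is at about (296,207). Next I'll triangulate heights and angles.

Run:
```python
from h import *
from scipy.optimize import least_squares
np.set_printoptions(precision=4,suppress=True)
mm=bot.camera_model('wrist');I={};M={}
for n,roi in(('w2',(270,10,380,125)),('w5',(275,135,370,225))):
    M[n]=dict(mm,view=np.load(n+'.npy'));im=cv2.imread(f'pics/{n}.png');g=cv2.cvtColor(im,cv2.COLOR_BGR2GRAY)
    x0,y0,x1,y1=roi;b=np.zeros_like(g);b[y0:y1,x0:x1]=g[y0:y1,x0:x1]>165
    k,l,s,c=cv2.connectedComponentsWithStats(b)
    for i in range(1,k):
        if 3<=s[i][4]<200:
            ys,xs=np.where(l==i);w=g[ys,xs].astype(float)-120
            print(n,s[i],np.average(xs,weights=w),np.average(ys,weights=w),px2w(n,[c[i]],.022,M[n])[0][:2])
def tri(a,b):
    f=lambda P:np.r_[w2px('',P,M['w2'])[0]-a,w2px('',P,M['w5'])[0]-b]
    r=least_squares(f,[.63,.09,.04]);return r.x,r.fun
print('line outer',tri([319,32.5],[321.5,218.5]));print('line inner',tri([324,69],[321.5,191]))
```

```text
w2 [317  24   6   6  30] 319.35719557195574 26.294464944649448 [0.6456 0.0965]
w2 [325  24   6   6  31] 327.3954331279449 26.351939108372598 [0.6466 0.0899]
w2 [338  27   5   7  28] 340.0787276341948 29.900596421471175 [0.6456 0.079 ]
w2 [297  31   6   7  33] 299.69029850746267 34.04477611940298 [0.6373 0.1119]
w2 [345  32   5   6  26] 346.9243518912027 34.233319167020824 [0.6432 0.0728]
w2 [351  37   5   6  27] 352.94673325010405 39.67831876820641 [0.64   0.0671]
w5 [280 135  11   5  47] 284.63904060793163 136.52125385894087 [0.5813 0.042 ]
w5 [319 190   6  29 138] 321.31319930865095 203.97898662785408 [0.632  0.0945]
w5 [290 201   5   4  17] 291.8924302788845 202.30438247011952 [0.6397 0.0668]
w5 [295 206   4   4  14] 296.4722932651321 207.2455242966752 [0.643  0.0726]
w5 [300 210   5   4  16] 301.79253112033194 211.26970954356847 [0.6454 0.0787]
w5 [335 212   4   4  14] 336.4062222222222 213.73066666666668 [0.6368 0.1119]
w5 [310 214   4   4  14] 311.78178368121445 215.50189753320683 [0.6464 0.0894]
line outer (array([0.6362, 0.0955, 0.0507]), array([-0.5382,  0.1193, -0.6529,  0.0462]))
line inner (array([0.6111, 0.0875, 0.053 ]), array([-0.1952,  0.0436, -0.2236,  0.0153]))
```

drive_tool(
  commands=[
    {"hand": 0.5, "translation": [0, 0, -55], "angular": [0, 0, 0]},
    {"hand": 0.5, "translation": [0, 0, -105], "angular": [0, 0, 0]},
    {"hand": 0.5, "translation": [0, 0, -140], "angular": [0, 0, 0]},
    {"hand": 0.5, "translation": [0, 0, -154], "angular": [0, 0, 0]},
    {"hand": 0.5, "translation": [0, 0, -154], "angular": [0, 0, 0]},
    {"hand": 0.3, "translation": [0, 0, -154], "angular": [0, 0, 0]},
    {"hand": 0.2, "translation": [0, 0, -154], "angular": [0, 0, 0]},
    {"hand": 0.05, "translation": [0, 0, -154], "angular": [0, 0, 0]},
    {"hand": 0.05, "translation": [0, 0, -154], "angular": [0, 0, 0]},
    {"hand": 0.05, "translation": [0, 0, -154], "angular": [0, 0, 0]},
  ],
  force=40,
)

```text
t: 18.02
eef_pos: [0.6128, 0.0882, 0.0479]
tool_rot: [0.001, -0.164, 0.987, -0.0]
contact_force: [-1.4, -0.9, 6.3]
gripper_width: 0.153
grasp_force: 41.3
```

drive_tool(
  commands=[
    {"hand": 0.05, "translation": [0, 0, 0], "angular": [0, 0, -0.1]},
    {"hand": 0.05, "translation": [0, 0, 0], "angular": [0, 0, -0.2]},
    {"hand": 0.05, "translation": [0, 0, 0], "angular": [0, 0, -0.3]},
    {"hand": 0.05, "translation": [0, 0, 0], "angular": [0, 0, -0.4]},
    {"hand": 0.05, "translation": [0, 0, 0], "angular": [0, 0, -0.5]},
    {"hand": 0.05, "translation": [0, 0, 0], "angular": [0, 0, -0.6]},
    {"hand": 0.05, "translation": [0, 0, 0], "angular": [0, 0, -0.7]},
    {"hand": 0.05, "translation": [0, 0, 0], "angular": [0, 0, -0.782]},
    {"hand": 0.05, "translation": [0, 0, 0], "angular": [0, 0, -0.782]},
    {"hand": 0.05, "translation": [0, 0, 0], "angular": [0, 0, -0.782]},
  ],
)

```text
t: 19.27
eef_pos: [0.6128, 0.0873, 0.0479]
tool_rot: [0.001, 0.225, 0.974, -0.0]
contact_force: [-1.4, -2.6, 7.2]
gripper_width: 0.151
grasp_force: 41.5
```

drive_tool(
  commands=[
    {"hand": 0.3, "translation": [0, 0, 0], "angular": [0, 0, 0]},
    {"hand": 0.5, "translation": [0, 0, 0], "angular": [0, 0, 0]},
    {"hand": 0.5, "translation": [0, 0, 0], "angular": [0, 0, 0]},
    {"hand": 0.5, "translation": [0, 0, 30], "angular": [0, 0, 0]},
    {"hand": 0.5, "translation": [0, 0, 85], "angular": [0, 0, 0]},
    {"hand": 0.5, "translation": [0, 0, 140], "angular": [0, 0, 0]},
    {"hand": 0.5, "translation": [0, 0, 154], "angular": [0, 0, 0]},
    {"hand": 0.5, "translation": [0, 0, 154], "angular": [0, 0, 0]},
    {"hand": 0.5, "translation": [0, 0, 154], "angular": [0, 0, 0]},
  ],
)

```text
t: 20.4
eef_pos: [0.6107, 0.0878, 0.1983]
tool_rot: [-0.001, 0.224, 0.974, -0.001]
contact_force: [0.4, -0.6, 0.1]
gripper_width: 0.5
grasp_force: 0.0
```

Run:
```python
from h import *
np.set_printoptions(precision=4,suppress=True)
o=bot.get_obs();q=o['tool_rot'];print(o['t'],o['eef_pos'],'bar deg',np.degrees(2*np.arctan2(q[2],q[1]))-180)
m=bot.camera_model('wrist');im=bot.read_camera('wrist');save('w6',im);np.save('w6.npy',m['view'])
g=cv2.cvtColor(im,cv2.COLOR_RGB2GRAY)
C=np.array([.6115,.088]);u=w2px('',[*C,.025],m)[0];print(u)
b=np.zeros_like(g);x,y=u.astype(int);b[y-60:y+60,x-60:x+60]=g[y-60:y+60,x-60:x+60]>165
k,l,s,c=cv2.connectedComponentsWithStats(b)
for i in range(1,k):
    if 3<=s[i][4]<200:
        big=s[i][4]>80; P=px2w('',[c[i]],.052 if big else .022,m)[0][:2];v=P-C
        print(s[i],c[i],P,np.linalg.norm(v),np.degrees(np.arctan2(v[1],v[0])))
        if big:
            ys,xs=np.where(l==i);W=px2w('',np.c_[xs,ys],.052,m)[:,:2];e=cv2.fitLine(W.astype(np.float32),2,0,1e-6,1e-6).ravel();print('line',np.degrees(np.arctan2(e[1],e[0])),W.min(0),W.max(0))
for n in['dial_gauge','v_block','ring_gauge']:
    print(n,[(round(d['score'],2),d['position'],px2w('wrist',d['position'],.03,m)[0]) for d in bot.find_in('wrist',n)[:2]])
```

```text
20.4 [0.6107 0.0878 0.1983] bar deg -25.94550939801377
[322.7422 185.475 ]
[321 192   5  30 139] [322.9856 206.2158] [0.622  0.0831] 0.011551277654814061 -24.96294922628906
line -26.078632 [0.6103 0.0763] [0.6344 0.09  ]
[355 195   5   5  21] [357. 197.] [0.637  0.1123] 0.035197164668864106 43.64990693081246
[344 209   5   5  21] [346. 211.] [0.6453 0.0968] 0.03494517279389771 14.589956175605444
[338 213   5   4  17] [340.3529 214.5294] [0.6462 0.0903] 0.03480459223402785 3.7850928389847027
[329 217   4   4  10] [330.5 218.5] [0.6458 0.0798] 0.0352159223386024 -13.415993044766886
[263 232  16  13 146] [272.1438 238.863 ] [0.6299 0.0281] 0.06267204914420106 -72.94223182776798
line -65.14381 [0.6235 0.0181] [0.6363 0.0348]
dial_gauge [(0.73, [252.4, 92.2], array([0.5101, 0.0706, 0.03  ]))]
v_block [(0.74, [165.6, 143.4], array([ 0.5136, -0.0209,  0.03  ]))]
ring_gauge [(0.98, [432.4, 79.3], array([0.5674, 0.2123, 0.03  ]))]
```

```bash
python3 -c "
from station import bot
print(bot.hand_in())"
```

```text
the job is handed in; nothing more can be done
None
```

The dial gauge and V-block are seated in their nests with the stem between the cheeks, the selector points at the three-dot mark (within about 1° by the wrist camera), and the job was handed in at about 20 s; no verdict was returned.

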